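# Screw the lid onto the specimen transport jar

## Robot

A 6-joint arm with a two-finger parallel gripper is mounted at the origin on the work surface. World frame = base frame: x ahead of the robot, y to its left, z up, the work surface at z = 0. Lengths are in mm, angles in rad, forces in N, time in s.
With the tool pointing down it reaches from about 350 to 850 mm from the base axis. Payload 8.1 kg.
Tool frame: the origin (TCP) lies on the mounting face of the last link; the fingertips stand 186 mm ahead of it and the grasp point (between the pads) lies 167 mm ahead of it; z points along the fingers, y is the direction in which the jaws open and shut (so a half turn about z gives the same grasp; the last joint's range is limited). The gripper opens to 93 mm and grips with 3 to 60 N. Pads are 15 mm wide; open, the fingers measure 128 mm over their backs; the gripper's body (75 mm by 188 mm) begins 65 mm behind the grasp point.
Start: joints at [1.149, 0.13, 1.488, -0, 1.523, -0.085], TCP at [198.26, 566.304, 404.735] pointing down, gripper open.
Joint ranges: [-2.96, 2.96], [-0.89, 2.26], [0.02, 2.5], [-1.34, 4.48], [0, 2.73], [-2.66, 2.66]. Speed limits (rad/s): [2.39, 2.39, 2.79, 3.14, 3.14, 3.14].

## Interface

Orientations are given as a unit quaternion [w, x, y, z].
In Python, from cell import manip, eoat, kinematics, capture, order, recognise, pinpoint, monitor gives the robot as it stands. The module is installed in compiled form; this text tells all that it offers. Calls block until the motion is done:
- manip.move_pose(position, orientation): joint-space move of the TCP to a pose.
- manip.move_linear(position, orientation=None, rate=150): straight line of the TCP; orientation=None keeps the orientation; rate is the mean speed in mm/s.
- manip.movej(angles): joint-space move.
- eoat.ungrasp() and eoat.clamp(): open the fingers fully, or close them until they stop; the grip force is fixed at half the most.
- manip.hold(seconds).
- kinematics.ik(position, orientation): joint angles nearest the present ones, or None.
- capture(name): name is "scene" or "top" or "wrist"; returns a dict with "frame" (400x640x3 uint8, red, green, blue), "z_map" (400x640 float32, mm along the optical axis (not along the pixel's ray), 0 where there is no reading), "K" (3x3 intrinsics, pixels), "position" and "rotation" of the camera in the world; the wrist camera has in their place "T_tool_cam" (4x4, takes a point from camera to tool coordinates, whose origin is the TCP and whose axes are the flange's). Camera axes: x right, y down, z forward; pixel columns grow to the right and rows downward; lengths in mm; the calibration is good to about 2 mm. A picture is of the moment at which its call begins: read the wrist's pose just before it.
A pose or a line that the arm cannot do raises manip.Unreachable and nothing moves.
- order.job_done(): hands the job in, once; it reports no verdict.
Trained networks look in a picture, given as the dict that the camera call returned (one of the last four; its "shot" number tells which), for a name from the list of things; names that differ only in an ending like _2 or _b are one class to them, and where a whole thing is asked for, a point or a joint stands for the part that bears it (a point fixed in the world has none). Each returns a list of dicts, best first, with "p" (0 to 1); they miss things now and then, are a little off and sometimes report something else, mostly with a low value. They report only what shows in the picture. A call takes as long as a camera call. They do not tell look-alikes from the thing itself.
- recognise(name, picture): "at" ([x, y, z] in mm, in world coordinates, good to about 4 mm: the middle of the surface that is visible of it).
- pinpoint(name, picture): "at" ([x, y, z] in mm, in world coordinates, good to about 4 mm: a listed point, or the origin of a listed thing).
Readings, each from a call of its own:
- monitor.get_t(): time.
- monitor.get_q(): joint angles.
- monitor.get_joint_vel(): joint speeds.
- monitor.get_tau(): joint torques, N m.
- monitor.get_tcp_pos(): TCP position.
- monitor.get_tcp_rot(): TCP orientation.
- monitor.get_ft_force(): force on the tool from outside, world axes, zero at the start.
- monitor.get_torque(): the same for the moment, N m.
- monitor.get_opening(): finger opening in mm.
Only numpy, scipy, OpenCV 4.12 (cv2) and the standard library are available. Lean on these libraries where they do the work, as an engineer would, in place of code of your own. Each camera call takes 0.05 s, during which the arm holds its last target.

## Task

Close the transport jar: take the white screw lid by its grip bar off the steel drying ring and set it on the jar's open neck. Turn it gently backwards (anticlockwise from above) until the thread start clicks and the lid drops, then turn it forwards (clockwise) until it is fully home against its stop, and let go. Feel your way and never force the lid against the jar, and leave the other things on the bench where they are.

Things in the scene. Friction and masses are not known exactly. Their poses are not given: they have to be found in the camera images.
- lid: White screw lid, 0.13 kg. Origin: centre of the disc's underside, z up. Disc 72 mm wide, 6 mm thick; on it a grip bar along x, 56 long, 14 wide, z 6 to 32 mm. Below: plug 34 mm wide to z -22, tapering to 16 mm at its tip, z -32. Four 5 mm pins stick out of the plug at z -18, to 27 mm from the axis, 90 degrees apart, at 45 degrees to the bar. Starts upright on the drying ring, plug inside.
- lid_bar (a point): Middle of the lid's grip bar, 19 mm above the lid's origin; same axes as the lid.
- jar: White jar 92 mm wide, firmly fixed in a dark round base 124 mm wide. Origin: centre of the base's underside, on the bench; z up along the neck's axis. Its open neck is 73 mm wide, top 122 mm up, and holds four thread ribs and a black sprung seal ring (61 to 71 mm wide) standing 10.5 mm above the ribs, which pushes back with 2 N at first touch, 6 N when the lid is home.
- jar_ribs (a point): On the neck's axis, level with the flat rib tops, 120 mm above the jar's origin. Bore 37 mm wide inside the ribs. Each rib is 63 degrees long; four gaps of 20 degrees let the pins drop through. Where the gaps lie varies from jar to jar, not tied to its axes: feel for it. At each gap's anticlockwise side a 3 mm stop ridge stands 4.5 mm above the ribs, down past their undersides.
- jar_start (a point): Where the lid's origin is after the click, 130 mm above the jar's origin. Pins on the ribs hold it at 140.5 mm (to 145 if on a ridge; turning back lets it down). Turned forwards there, pins jam on the ridges. Turned back, at most 75 to 90 degrees, the lid drops 10 mm into the gaps by its own weight if free to slide, and the ridges stop it. Turning freely takes under 0.06 N m.
- jar_home (a point): Where the lid's origin is when fully home, 126 mm above the jar's origin. From the click, forward turning (about 65 degrees to the stop) runs the pins under the ribs: they pull the lid 4 to 5 mm down over 45 degrees, then run level to the stop; follow it down; it stays when let go. This takes about 0.15 N m; 0.3 N m at a stop is plenty. More than 40 N between lid and jar is forcing it.
- stand: Steel drying ring, fixed: ring 80 mm outside, 62 mm inside, 40 mm high, on a 100 mm square plate. Origin: centre of the underside, on the bench. The lid starts on it.
- vial: Glass vial standing between the jar and the drying ring, 22 mm across, 42 mm high, origin at the centre of its underside. Leave it alone.
- drop_bottle: Clear plastic bottle 40 mm across, 85 mm high, standing behind the work; origin at the centre of its underside. Leave it alone.
- tape: Roll of paper tape lying flat, 56 mm across, 18 mm high; origin at the centre of its underside. Leave it alone.
- marker: Black marker lying on the bench in front of the work, 130 mm long, 16 mm thick; origin below its middle, its length along x. Leave it alone.
- jar_small: Small amber glass jar with a white lid, 56 mm across, 75 mm high, at the left near the robot; origin at the centre of its underside. Leave it alone.
- card_box: Open cardboard box 140 x 100 x 60 mm, far right; origin at the centre of its underside. Leave it alone.
Not all that is in view belongs to the job. What is shaped like the lid but brown, turquoise or yellow is not meant.

How it is judged:
By the outcome, as a careful person would: the job done as asked, in the order asked, and still so for the second after the job is handed in, with the robot touching nothing.
It also fails if it takes over 72 s, if anything falls off the work surface, if the arm or the gripper's body presses on something with over 40 N, if the wrist force passes 120 N, or if a joint passes its speed limit or range.

## Working session

There is one attempt and no reset: what is moved stays moved. The work goes in short steps, each a Python script; the robot and the scene stay as the last script left them, time stands still between calls to the robot, and variables do not carry over. Pictures are saved under pics/ and viewed, and the job is handed in when it is done.

```bash
mkdir -p pics; ls; python3 - <<'E'
from cell import manip, eoat, kinematics, capture, order, recognise, pinpoint, monitor
import cv2
print(monitor.get_t(), monitor.get_q(), monitor.get_tcp_pos(), monitor.get_tcp_rot(), monitor.get_ft_force(), monitor.get_torque(), monitor.get_opening())
for c in ["scene","top"]:
    p=capture(c); cv2.imwrite(f"pics/{c}0.png",p["frame"][:,:,::-1])
    print(c,p["position"],p["K"].tolist() if hasattr(p["K"],'tolist') else p["K"])
    for n in ["lid","lid_bar","jar","jar_ribs","stand","vial","drop_bottle"]:
        print(n,[(round(d["p"],2),[round(float(x)) for x in d["at"]]) for d in pinpoint(n,p)][:4])
    print('rec lid',[(round(d["p"],2),[round(float(x)) for x in d["at"]]) for d in recognise("lid",p)][:4])
print(monitor.get_t())
E
```

```text
pics
0.0 [ 1.14857857e+00  1.31129096e-01  1.48928114e+00  4.11995964e-06
  1.52298891e+00 -8.53851125e-02] [198.17435675 566.08282356 403.70527631] [-2.28782492e-04  1.67621320e-01  9.85851042e-01 -8.73789851e-04] [ 0.06166522 -0.10767691 -0.7710595 ] [ 0.01130551 -0.04897958 -0.03453985] 93.03549471176142
scene [1133.13362289 -345.15200709  590.61116765] [[361.51420242530276, 0.0, 312.4110813892643], [0.0, 361.51420242530276, 203.08669449150855], [0.0, 0.0, 1.0]]
lid [(0.98, [632, 74, 32]), (0.82, [431, 160, 33]), (0.71, [571, -212, 118]), (0.58, [573, 204, 40])]
lid_bar [(0.8, [575, 206, 56]), (0.72, [436, 165, 53]), (0.71, [631, 73, 52]), (0.68, [589, 338, 49])]
jar [(0.75, [571, -216, -3]), (0.7, [753, 17, -1])]
jar_ribs [(0.56, [570, -210, 121])]
stand [(0.96, [573, 206, 0])]
vial [(0.69, [574, -7, 1])]
drop_bottle [(0.58, [751, 15, -2])]
rec lid [(0.95, [639, 66, 38]), (0.88, [580, 194, 47]), (0.62, [597, 326, 41]), (0.61, [442, 154, 39])]
top [ 497.83990458   19.42191206 1150.04572894] [[380.5174986413771, 0.0, 320.30380278733253], [0.0, 380.5174986413771, 201.4280312830039], [0.0, 0.0, 1.0]]
lid [(0.85, [631, 77, 34]), (0.83, [583, 341, 30]), (0.49, [568, -212, -1])]
lid_bar [(0.84, [574, 206, 60]), (0.84, [581, 341, 47]), (0.82, [632, 70, 51]), (0.76, [434, 162, 50])]
jar [(0.76, [570, -211, -4]), (0.15, [426, -2, 1])]
jar_ribs [(0.64, [573, -213, 121])]
stand [(0.9, [574, 204, 2])]
vial [(0.52, [576, -5, 4])]
drop_bottle [(0.44, [752, 16, -2])]
rec lid [(0.98, [629, 75, 37]), (0.98, [435, 162, 41]), (0.75, [586, 335, 38]), (0.71, [569, 203, 44])]
0.9
```

View pics/scene0.png

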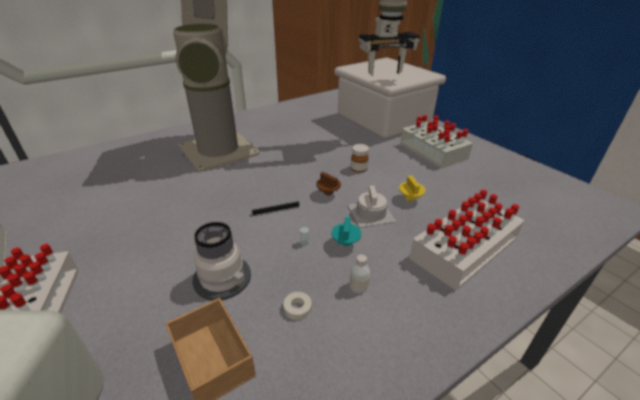

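View pics/top0.png

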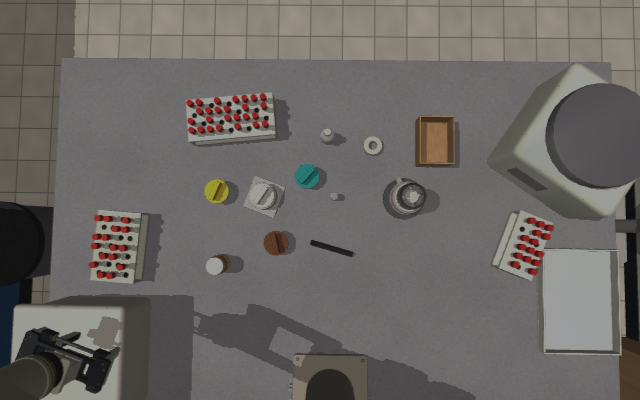

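The scene picture shows the white lid on its steel ring at about (372,205), or (263,196) in the top view, which matches (574,205). The jar's black neck is at (214,235), or (408,197) in the top view, which matches (571,-212). The brown, turquoise and yellow lids are decoys. Next I'll take a wrist close-up.

```bash
cat > h.py <<'E'
from cell import manip, eoat, kinematics, capture, order, recognise, pinpoint, monitor
import numpy as np, cv2
from scipy.spatial.transform import Rotation as R
def down(a): return [0.0,float(np.cos(a/2)),float(np.sin(a/2)),0.0]
def yaw():
    q=monitor.get_tcp_rot(); m=R.from_quat([q[1],q[2],q[3],q[0]]).as_matrix(); return float(np.arctan2(m[1,0],m[0,0]))
def wrist():
    t=np.array(monitor.get_tcp_pos()); q=monitor.get_tcp_rot()
    p=capture("wrist"); T=np.eye(4); T[:3,:3]=R.from_quat([q[1],q[2],q[3],q[0]]).as_matrix(); T[:3,3]=t
    return p, T@np.array(p["T_tool_cam"])
def cloud(p,W):
    z=p["z_map"].astype(float); v,u=np.mgrid[0:400,0:640]; K=np.array(p["K"])
    c=np.stack([(u-K[0,2])/K[0,0]*z,(v-K[1,2])/K[1,1]*z,z],-1)
    return c@W[:3,:3].T+W[:3,3], z>0
E
python3 - <<'E'
from h import *
p,W=wrist(); print(np.round(p["T_tool_cam"],3).tolist(), p["K"]); print(yaw())
for a in np.arange(-3,3.2,0.5):
    k=kinematics.ik([574,205,400],down(a)); k2=kinematics.ik([571,-212,400],down(a))
    print(round(a,2), None if k is None else np.round(k,2), None if k2 is None else np.round(k2,2))
E
```

```text
[[0.001, -0.958, -0.286, 79.385], [1.0, 0.002, 0.0, 0.495], [0.0, -0.286, 0.958, 19.33], [0.0, 0.0, 0.0, 1.0]] [[343.92650623   0.         315.56637126]
 [  0.         343.92650623 196.08793247]
 [  0.           0.           1.        ]]
2.80479801147379
-3.0 [ 0.26  0.16  1.47 -0.    1.52 -1.45] [-0.44  0.16  1.47 -0.    1.52 -2.15]
-2.5 [ 0.26  0.16  1.47 -0.    1.52 -1.95] [-0.44  0.16  1.47 -0.    1.52 -2.65]
-2.0 [ 0.26  0.16  1.47 -0.    1.52 -2.45] None
-1.5 None [-0.44  0.16  1.47 -0.    1.52  2.63]
-1.0 None [-0.44  0.16  1.47 -0.    1.52  2.13]
-0.5 [ 0.26  0.16  1.47 -0.    1.52  2.33] [-0.44  0.16  1.47 -0.    1.52  1.63]
0.0 [ 0.26  0.16  1.47 -0.    1.52  1.83] [-0.44  0.16  1.47 -0.    1.52  1.13]
0.5 [ 0.26  0.16  1.47 -0.    1.52  1.33] [-0.44  0.16  1.47 -0.    1.52  0.63]
1.0 [ 0.26  0.16  1.47 -0.    1.52  0.83] [-0.44  0.16  1.47 -0.    1.52  0.13]
1.5 [ 0.26  0.16  1.47 -0.    1.52  0.33] [-0.44  0.16  1.47 -0.    1.52 -0.37]
2.0 [ 0.26  0.16  1.47 -0.    1.52 -0.17] [-0.44  0.16  1.47 -0.    1.52 -0.87]
2.5 [ 0.26  0.16  1.47 -0.    1.52 -0.67] [-0.44  0.16  1.47 -0.    1.52 -1.37]
3.0 [ 0.26  0.16  1.47 -0.    1.52 -1.17] [-0.44  0.16  1.47 -0.    1.52 -1.87]
```

```bash
python3 - <<'E'
from h import *
import pickle
for n,x,y,z,a in [("lid",574,205,370,0.6),("jar",571,-212,420,0.6)]:
    t=monitor.get_t(); manip.move_pose([x,y,z],down(a)); print("dt",monitor.get_t()-t, monitor.get_tcp_pos(), yaw())
    p,W=wrist(); cv2.imwrite(f"pics/w_{n}.png",p["frame"][:,:,::-1]); pickle.dump((p,W),open(f"w_{n}.pkl","wb"))
    for m in (["lid","lid_bar","stand"] if n=="lid" else ["jar","jar_ribs"]):
        print(m,[(round(d["p"],2),np.round(d["at"],1).tolist()) for d in pinpoint(m,p)][:3])
    print(monitor.get_ft_force(),monitor.get_torque())
print(monitor.get_t())
E
```

```text
dt 1.8917 [573.70904705 205.82612086 370.12208545] 0.6018527484332904
lid [(0.89, [628.5, 78.9, 31.1]), (0.73, [571.4, 207.0, 39.6]), (0.65, [435.2, 161.7, 29.0])]
lid_bar [(0.97, [583.1, 340.9, 50.7]), (0.85, [570.0, 203.9, 58.8]), (0.66, [632.1, 75.2, 50.8])]
stand []
[-0.37026329  0.08147447 -0.1034298 ] [-0.0426317   0.1314803   0.03468817]
dt 1.5500000000000003 [ 571.31831222 -210.9229808   419.77017893] 0.6012155257137145
jar [(0.67, [573.3, -216.2, -2.4]), (0.64, [740.0, -305.0, -5.6])]
jar_ribs [(0.55, [575.9, -217.6, 120.5])]
[ 0.02997903 -0.89149113 -0.22347634] [-0.04643535  0.11174707  0.03279667]
4.7417
```

View pics/w_lid.png

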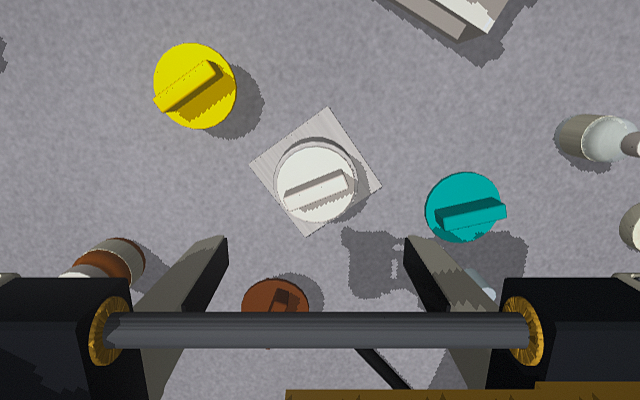

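View pics/w_jar.png

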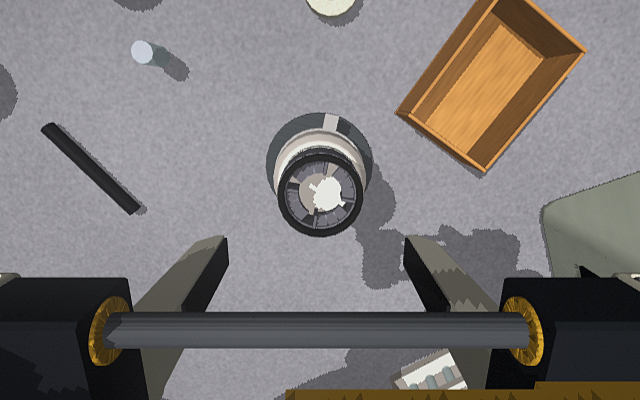

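The lid's disc is at (316,187), with its bar from (285,198) to (350,178). The jar's neck is at (320,193), with ribs and gaps visible inside. I'll fit both from depth.

```bash
python3 - <<'E'
from h import *
import pickle
from scipy.optimize import least_squares
def circ(P,r=None):
    f=lambda c: np.hypot(P[:,0]-c[0],P[:,1]-c[1])-(c[2] if r is None else r)
    m=P.mean(0); s=least_squares(f,[m[0],m[1],30.],loss='soft_l1'); return s.x, np.std(f(s.x))
p,W=pickle.load(open("w_lid.pkl","rb")); C,ok=cloud(p,W)
sel=ok&(np.hypot(C[...,0]-572,C[...,1]-206)<45)
zs=C[sel][:,2]; print(np.histogram(zs,bins=np.arange(-5,85,4)))
top=sel&(C[...,2]>66)&(C[...,2]<78); B=C[top]; 
r=cv2.minAreaRect(B[:,:2].astype(np.float32)); print("bar n",len(B),r,np.median(B[:,2]))
bp=cv2.boxPoints(r); e=bp[1]-bp[0]; e2=bp[2]-bp[1]; L=e if np.hypot(*e)>np.hypot(*e2) else e2
print("bar angle",np.arctan2(L[1],L[0])%np.pi)
disc=sel&(C[...,2]>41)&(C[...,2]<80)
m=disc.astype(np.uint8); cn=max(cv2.findContours(m,0,cv2.CHAIN_APPROX_NONE)[0],key=len)[:,0]
P=C[cn[:,1],cn[:,0]]; P=P[P[:,2]<52]; print("disc",circ(P),np.median(P[:,2]))
p,W=pickle.load(open("w_jar.pkl","rb")); C,ok=cloud(p,W)
d=np.hypot(C[...,0]-574,C[...,1]+214); sel=ok&(d<50)
print(np.histogram(C[sel][:,2],bins=np.arange(-5,150,4)))
ring=sel&(C[...,2]>127)&(C[...,2]<137)
m=ring.astype(np.uint8); cs=cv2.findContours(m,cv2.RETR_CCOMP,cv2.CHAIN_APPROX_NONE)[0]
for c in sorted(cs,key=len)[-3:]:
    q=C[c[:,0,1],c[:,0,0]]; q=q[(q[:,2]>120)&(q[:,2]<140)]
    if len(q)>10: print("ring",len(q),circ(q),np.median(q[:,2]))
R_=C[ring]; print("ring mean",R_.mean(0), len(R_))
f=p["frame"][140:250,260:380,::-1]; cv2.imwrite("pics/jz.png",cv2.resize(f,None,fx=5,fy=5,interpolation=cv2.INTER_CUBIC))
E
```

```text
(array([   0,    5,  595,   26,   23,   29,   34,   28,   31,   35,   65,
        828, 1944, 1313,   62,   62,   66,   73,   88, 1015,    2,    0]), array([-5, -1,  3,  7, 11, 15, 19, 23, 27, 31, 35, 39, 43, 47, 51, 55, 59,
       63, 67, 71, 75, 79, 83]))
bar n 1126 ((573.2933959960938, 205.77896118164062), (14.422778129577637, 55.903472900390625), 56.87382507324219) 72.60493279513534
bar angle 2.5634315
disc (array([573.02226087, 205.71505209,  37.03041666]), np.float64(1.2778817987386972)) 41.63922517647046
(array([   0,    0,    0,  233,  159,    0,    0,    0,    3,   13,   17,
        143,  172,   22,   28,   27,   26,   28,   31,  250,  394,  643,
        182,   42, 1513,   51,   56,   86,   93,  131,  177, 1933,  479,
        791,  796,    0,    0,    0]), array([ -5,  -1,   3,   7,  11,  15,  19,  23,  27,  31,  35,  39,  43,
        47,  51,  55,  59,  63,  67,  71,  75,  79,  83,  87,  91,  95,
        99, 103, 107, 111, 115, 119, 123, 127, 131, 135, 139, 143, 147]))
ring 204 (array([ 572.22412725, -214.5739397 ,   30.51109819]), np.float64(0.24013668789675094)) 129.66856487446898
ring 237 (array([ 572.31874082, -214.51269225,   34.78198979]), np.float64(0.3114668939839216)) 130.52710208697533
ring mean [ 572.83880964 -214.23200305  130.84349886] 1587
```

View pics/jz.png

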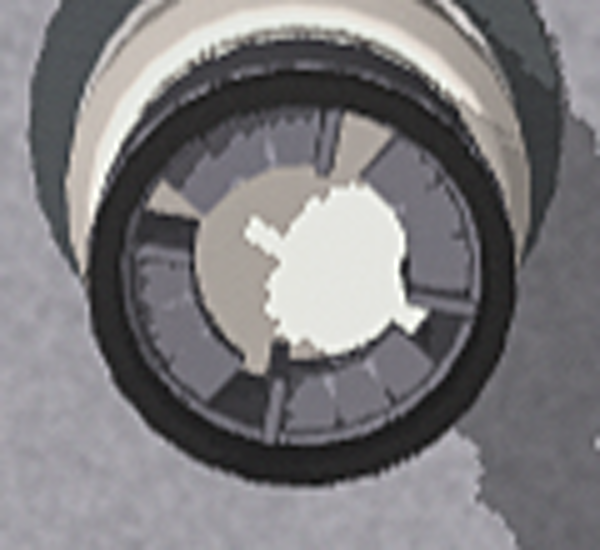

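```bash
python3 - <<'E'
from h import *
import pickle
p,W=pickle.load(open("w_jar.pkl","rb")); K=np.array(p["K"])
c=np.array([572.27,-214.54])
def ang(x,y,z):
    u=260+x/5;v=140+y/5
    d=W[:3,:3]@np.array([(u-K[0,2])/K[0,0],(v-K[1,2])/K[1,1],1]); s=(z-W[2,3])/d[2]; P=W[:3,3]+s*d
    return np.degrees(np.arctan2(P[1]-c[1],P[0]-c[0])), np.hypot(*(P[:2]-c))
for n,pts,z in [("ridge",[(327,135),(155,254),(274,408),(452,300)],124.5),("ribedge",[(385,152),(200,212),(215,388),(420,348)],120)]:
    for q in pts: a,r=ang(*q,z); print(n,q,round(a,1),round(a%90,1),round(r,1))
E
```

```text
ridge (327, 135) 23.9 23.9 24.5
ridge (155, 254) 115.4 25.4 24.3
ridge (274, 408) -155.5 24.5 23.9
ridge (452, 300) -64.6 25.4 26.1
ribedge (385, 152) -0.8 89.2 24.8
ribedge (200, 212) 93.6 3.6 19.3
ribedge (215, 388) -179.2 0.8 25.9
ribedge (420, 348) -89.6 0.4 25.3
```

```bash
python3 - <<'E'
from h import *
a=2.5634-np.pi
manip.move_pose([573.2,205.8,300],down(a)); print(np.round(monitor.get_q(),2))
manip.move_linear([573.2,205.8,235.5],rate=80)
print(monitor.get_tcp_pos(),yaw(),monitor.get_ft_force())
eoat.clamp(); print("open",monitor.get_opening(),monitor.get_ft_force(),monitor.get_torque())
t=monitor.get_t()
manip.move_linear([573.2,205.8,315],rate=80); print("dt",monitor.get_t()-t)
print(monitor.get_opening(),monitor.get_ft_force(),monitor.get_tcp_pos(),monitor.get_t())
p,W=wrist(); cv2.imwrite("pics/held.png",p["frame"][:,:,::-1])
s=capture("scene"); cv2.imwrite("pics/held_s.png",s["frame"][:,:,::-1])
E
```

```text
[ 0.26  0.22  1.58 -0.    1.34  2.41]
[573.5079533  205.9253951  236.10282498] -0.5780839131677465 [ 0.18578211  0.42485406 -0.56654734]
open 13.666947825388462 [-1.07557257  0.85570484  0.20783739] [ 0.06147748  0.18135062 -0.00832592]
dt 1.1415999999999986
13.96036631104222 [ 0.21203924  0.38620437 -1.77424765] [572.89691366 205.74841206 314.09387004] 9.6833
```

View pics/held.png

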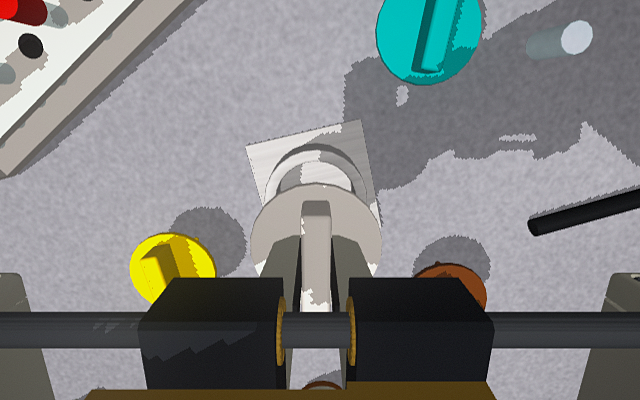

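View pics/held_s.png

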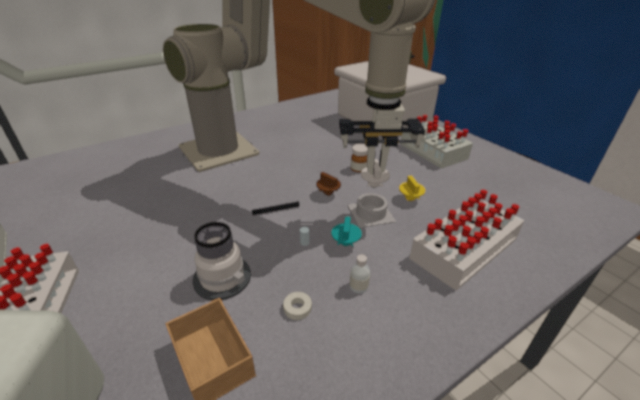

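The lid is held centrally, with its disc at about (316,235) in the wrist view, and the ring is empty. Next I'll move above the jar and measure where the lid sits in the hand.

```bash
python3 - <<'E'
from h import *
import pickle
from scipy.optimize import least_squares
a=np.radians(26)
manip.move_pose([573.2,205.8,380],down(2.5634-np.pi))
manip.move_pose([572.3,-214.5,380],down(a))
print(monitor.get_t(),monitor.get_tcp_pos(),yaw(),np.round(monitor.get_q(),2))
F=[];M=[]
for i in range(8): F.append(monitor.get_ft_force());M.append(monitor.get_torque())
print(np.mean(F,0),np.std(F,0),np.mean(M,0),np.std(M,0),monitor.get_t())
p,W=wrist(); pickle.dump((p,W),open("w_h.pkl","wb")); cv2.imwrite("pics/h2.png",p["frame"][:,:,::-1])
# tool-frame cloud
z=p["z_map"].astype(float); C,ok=cloud(p,np.array(p["T_tool_cam"]))
sel=ok&(np.hypot(C[...,0],C[...,1])<60)&(C[...,2]>150)
print(np.histogram(C[sel][:,2],bins=np.arange(150,240,4)))
disc=sel&(C[...,2]>184)&(C[...,2]<196)
P=C[disc]; print(len(P),np.median(P[:,2]),P[:,0].max(),P[:,1].min(),P[:,1].max())
pts=[]
for v in range(400):
    u=np.where(disc[v])[0]
    if len(u)>5: pts+= [C[v,u[0]],C[v,u[-1]]]
for u in range(640):
    v=np.where(disc[:,u])[0]
    if len(v)>5: pts.append(C[v[0],u])
P=np.array(pts); P=P[np.hypot(P[:,0],P[:,1])>31]
f=lambda c: np.hypot(P[:,0]-c[0],P[:,1]-c[1])-36
s=least_squares(f,[0,0],loss='soft_l1',f_scale=.5); print(len(P),s.x,np.std(f(s.x)),np.median(np.abs(f(s.x))))
b=sel&(C[...,2]<172)&(C[...,2]>158)&(np.abs(C[...,1])<9); print("bar",b.sum(),C[b][:,0].max(),np.median(C[b][:,2]))
E
```

```text
11.7 [ 572.35602519 -213.78384671  379.13004229] 0.45371547397696294 [-0.44  0.17  1.49  0.    1.48  0.68]
[-0.49248252  0.76642146 -0.73042068] [5.55111512e-17 0.00000000e+00 0.00000000e+00] [-0.00433374  0.1849936   0.00905646] [0. 0. 0.] 11.7
(array([ 362,  335,  550, 2866,  303,  281,  251,  194,  133, 5335,  266,
          2,    0,    0,    0,    0,    0,    0,    0,    0,    0,    0]), array([150, 154, 158, 162, 166, 170, 174, 178, 182, 186, 190, 194, 198,
       202, 206, 210, 214, 218, 222, 226, 230, 234, 238]))
5663 188.74395183620788 36.37947460151357 -35.42284280842848 35.584951266880715
314 [-0.12045698 -0.00512769] 0.41121519336292633 0.21613084362969204
bar 3148 28.70292578293199 162.89675967394027
```

View pics/h2.png

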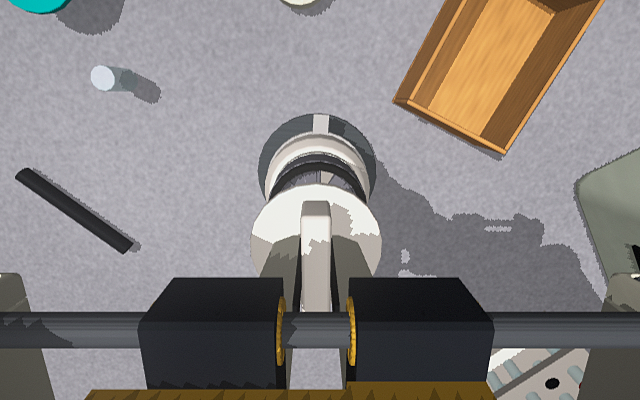

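```bash
cat >> h.py <<'E'
def ft(n=6,dt=0.01):
    F=[]
    for i in range(n):
        manip.hold(dt); F.append(np.r_[monitor.get_ft_force(),monitor.get_torque()])
    return np.mean(F,0)
X,Y=572.3,-214.5
E
python3 - <<'E'
from h import *
import json
o=down(np.radians(26))
manip.move_linear([X,Y,352],o,rate=60)
b=ft(15); json.dump(b.tolist(),open("bias.json","w")); print("bias",np.round(b,2),monitor.get_t())
z=352
while z>333.6:
    z-= 2 if z>341 else 0.7
    t=monitor.get_t(); manip.move_linear([X,Y,z],o,rate=20); f=ft()-b
    print(round(z,1),np.round(f,2),round(monitor.get_t()-t,2),flush=True)
    if f[2]>4 or np.hypot(f[0],f[1])>6: break
print(monitor.get_tcp_pos(),monitor.get_t())
E
```

```text
bias [ 0.03  0.06 -1.3  -0.04  0.13  0.01] 12.4917
350 [ 0.23 -0.31  0.42 -0.    0.01 -0.  ] 0.3
348 [-0.11  0.36  0.08  0.02  0.   -0.  ] 0.3
346 [-0.24  0.11 -0.41  0.    0.02  0.01] 0.3
344 [ 0.31 -0.21  0.15  0.01  0.02 -0.  ] 0.3
342 [-0.01 -0.15  0.25 -0.    0.02 -0.  ] 0.3
340 [-0.1  -0.15 -0.14  0.01  0.01 -0.01] 0.3
339.3 [ 0.05  0.17 -0.25  0.01  0.01 -0.  ] 0.3
338.6 [-0.14  0.2  -0.21 -0.    0.   -0.02] 0.3
337.9 [ 0.01  0.17  0.04  0.01  0.01 -0.01] 0.3
337.2 [-0.09 -0.1  -0.24  0.02  0.03 -0.01] 0.3
336.5 [-0.14  0.07  0.02 -0.01  0.03 -0.02] 0.3
335.8 [ 0.24  0.04  1.39  0.   -0.02 -0.02] 0.3
335.1 [-1.69  0.71  6.56  0.21  0.42  0.01] 0.3
[ 572.40047044 -214.53613044  335.81908848] 16.3917
```

```bash
python3 - <<'E'
from h import *
import json
b=np.array(json.load(open("bias.json"))); z=335.4; a=26
while a<72:
    a+=4 if a<46 else 2
    manip.move_linear([X,Y,z],down(np.radians(a)),rate=20); f=ft(5)-b
    print(a,z,np.round(f,2),round(monitor.get_t(),2),flush=True)
    if abs(f[5])>0.15 or np.hypot(f[0],f[1])>8 or f[2]>12: print("stop");break
    if f[2]<1.2 and a>30: print("free");break
    if f[2]>7: z+=0.3
    elif f[2]<2.5: z-=0.2
E
```

```text
30 335.4 [0.28 0.2  4.99 0.03 0.04 0.05] 16.68
34 335.4 [ 0.12 -0.22  6.99 -0.01 -0.04  0.05] 16.98
38 335.4 [-0.16 -0.33  6.38 -0.01 -0.01  0.05] 17.27
42 335.4 [ 0.03 -0.23  6.52 -0.01  0.03  0.05] 17.56
46 335.4 [ 0.27  0.    6.57  0.01 -0.01  0.04] 17.85
48 335.4 [ 1.09 -0.03  6.59  0.03 -0.17  0.03] 18.14
50 335.4 [-0.71 -0.76  5.12 -0.09  0.11  0.11] 18.43
52 335.4 [-0.49 -1.11  1.73 -0.2   0.03  0.05] 18.73
54 335.2 [-0.01 -0.21  0.03 -0.13  0.03 -0.01] 19.02
free
```

```bash
python3 - <<'E'
from h import *
import json
b=np.array(json.load(open("bias.json"))); z=335.2; a=57.5; o=down(np.radians(a))
manip.move_linear([X,Y,z],o,rate=20); f=ft(5)-b; print(np.round(f,2))
while z>324.5:
    z-=1.3 if z>327.5 else 0.6
    manip.move_linear([X,Y,z],o,rate=15); f=ft(5)-b
    print(a,round(z,1),np.round(f,2),round(monitor.get_t(),2),flush=True)
    if abs(f[5])>0.2 or np.hypot(f[0],f[1])>6 or f[2]>(5 if z>327 else 2.3): print("stop");break
E
```

```text
[-0.32 -0.83 -0.9  -0.24  0.13 -0.05]
57.5 333.9 [-1.34 -1.4  -0.87 -0.28  0.28 -0.07] 19.6
57.5 332.6 [-2.55 -1.21 -0.38 -0.3   0.39 -0.06] 19.89
57.5 331.3 [-2.13 -1.45 -1.27 -0.31  0.43 -0.07] 20.18
57.5 330.0 [-2.16 -1.26 -0.35 -0.33  0.45 -0.07] 20.48
57.5 328.7 [-2.44 -1.48 -1.06 -0.35  0.51 -0.08] 20.77
57.5 327.4 [-2.57 -1.77 -1.03 -0.37  0.52 -0.09] 21.06
57.5 326.8 [-2.94 -1.21  0.35 -0.31  0.6  -0.1 ] 21.35
57.5 326.2 [-3.16 -1.29  0.38 -0.31  0.62 -0.08] 21.64
57.5 325.6 [-4.1  -1.26  2.48 -0.23  0.74 -0.1 ] 21.93
stop
```

```bash
python3 - <<'E'
from h import *
import json
b=np.array(json.load(open("bias.json"))); z=325.4; a=57.5; x,y=X-0.25,Y-0.1
a0=a
while a>-14:
    a-=3; 
    turned=a0-a
    if turned>3 and z>320.8: z-=0.26
    manip.move_linear([x,y,z],down(np.radians(a)),rate=15); f=ft(5)-b
    print(a,round(z,2),round(x-X,2),round(y-Y,2),np.round(f,2),round(monitor.get_t(),2),flush=True)
    if abs(f[5])>0.26 or np.hypot(f[0],f[1])>10 or abs(f[2])>15: print("stop");break
    x+=np.clip(0.06*f[0],-.25,.25); y+=np.clip(0.06*f[1],-.25,.25)
    if f[2]>6: z+=0.3
    elif f[2]<0: z-=min(0.5,0.1-0.06*f[2])
E
```

```text
54.5 325.4 -0.25 -0.1 [ 0.18 -0.    2.19 -0.02  0.   -0.02] 22.23
51.5 325.14 -0.24 -0.1 [ 0.64  0.11  2.06  0.01 -0.09 -0.02] 22.52
48.5 324.88 -0.2 -0.09 [ 0.61 -0.09  2.71 -0.01 -0.09 -0.03] 22.81
45.5 324.62 -0.16 -0.1 [ 0.67 -0.17  3.09 -0.   -0.04 -0.03] 23.1
42.5 324.36 -0.12 -0.11 [-0.19  0.06  3.23 -0.04 -0.01 -0.05] 23.39
39.5 324.1 -0.14 -0.11 [-0.01 -0.43  3.37 -0.02 -0.   -0.07] 23.68
36.5 323.84 -0.14 -0.13 [-0.33 -0.04  3.88 -0.04  0.01 -0.06] 23.98
33.5 323.58 -0.16 -0.13 [ 0.11 -0.11  4.09 -0.02  0.   -0.06] 24.27
30.5 323.32 -0.15 -0.14 [ 0.01 -0.27  4.29  0.    0.   -0.08] 24.56
27.5 323.06 -0.15 -0.16 [-0.33 -0.1   4.3  -0.03  0.01 -0.07] 24.85
24.5 322.8 -0.17 -0.16 [ 0.39 -0.43  4.4  -0.02 -0.   -0.05] 25.14
21.5 322.54 -0.15 -0.19 [-0.23 -0.02  5.06 -0.01  0.01 -0.07] 25.43
18.5 322.28 -0.16 -0.19 [ 0.16 -0.07  5.26  0.01  0.01 -0.07] 25.73
15.5 322.02 -0.15 -0.19 [-0.42 -0.05  5.11  0.01 -0.02 -0.07] 26.02
12.5 321.76 -0.17 -0.2 [-0.09 -0.2   5.38  0.02 -0.   -0.07] 26.31
9.5 321.5 -0.18 -0.21 [ 0.31  0.03  5.92  0.01  0.01 -0.09] 26.6
6.5 321.24 -0.16 -0.21 [ 0.3  -0.02  5.97  0.    0.   -0.08] 26.89
3.5 320.98 -0.14 -0.21 [-0.23 -0.07  5.82  0.02  0.03 -0.11] 27.18
0.5 320.72 -0.16 -0.21 [ 0.07 -0.24  6.4   0.01  0.03 -0.08] 27.48
-2.5 320.76 -0.15 -0.23 [-0.24  0.35  6.56  0.05  0.03 -0.08] 27.77
-5.5 320.8 -0.17 -0.21 [-0.16 -0.23  6.31  0.03  0.04 -0.1 ] 28.06
-8.5 320.84 -0.18 -0.22 [-0.36  0.14  6.26  0.04  0.05 -0.09] 28.35
-11.5 320.88 -0.2 -0.21 [-0.26 -0.37  6.63 -0.03  0.16  0.25] 28.64
-14.5 320.92 -0.22 -0.23 [-1.11 -0.71  6.56 -0.06  0.16  0.67] 28.93
stop
```

```bash
python3 - <<'E'
from h import *
import json
b=np.array(json.load(open("bias.json")))
for a,z in [(-11.6,320.9),(-11.6,321.3)]:
    manip.move_linear([X-.18,Y-.22,z],down(np.radians(a)),rate=15); f=ft(8)-b
    print(a,z,np.round(f,2),np.degrees(yaw()),monitor.get_opening(),monitor.get_tcp_pos())
E
```

```text
-11.6 320.9 [-0.67 -0.48  6.55 -0.02  0.2   0.29] -11.433914322961098 13.576002035047674 [ 572.02724686 -214.7534997   320.90322578]
-11.6 321.3 [-0.46 -1.13  3.63 -0.21  0.05  0.32] -11.54929187371939 13.592144788514345 [ 572.01814711 -214.76097575  321.00923616]
```

The lid reached a firm stop, at 0.3 N m and an origin height of about 126 mm. Now I'll let go, back off and look.

```bash
python3 - <<'E'
from h import *
import pickle
eoat.ungrasp(); print(monitor.get_opening(),np.round(ft(8),2))
o=down(np.radians(-11.6))
manip.move_linear([X-.18,Y-.22,420],o,rate=80)
p,W=wrist(); pickle.dump((p,W),open("w_e.pkl","wb")); cv2.imwrite("pics/end_w.png",p["frame"][:,:,::-1])
C,ok=cloud(p,W); d=np.hypot(C[...,0]-X,C[...,1]-Y)
s=ok&(d<42)&(C[...,2]>150); B=C[s]; r=cv2.minAreaRect(B[:,:2].astype(np.float32)); print("bar",np.median(B[:,2]),r)
s=ok&(d<34)&(d>10)&(C[...,2]>118)&(C[...,2]<145); print("disc top",np.median(C[s][:,2]),np.percentile(C[s][:,2],[5,95]))
A=np.c_[C[s][:,:2]-[X,Y],np.ones(s.sum())]; print("tilt",np.linalg.lstsq(A,C[s][:,2],rcond=None)[0])
q=capture("scene"); cv2.imwrite("pics/end_s.png",q["frame"][:,:,::-1])
q=capture("top"); cv2.imwrite("pics/end_t.png",q["frame"][:,:,::-1])
print(monitor.get_t())
E
```

```text
92.77136254769687 [ 0.02 -0.11  0.01  0.03  0.14 -0.01]
bar 334.88099212749387 ((582.5464477539062, -223.79452514648438), (67.90115356445312, 59.93943786621094), 17.3531494140625)
disc top 132.9491518417083 [131.82211535 134.11843111]
tilt [ 8.13330350e-03 -1.48117791e-03  1.33011347e+02]
32.475
```

View pics/end_w.png

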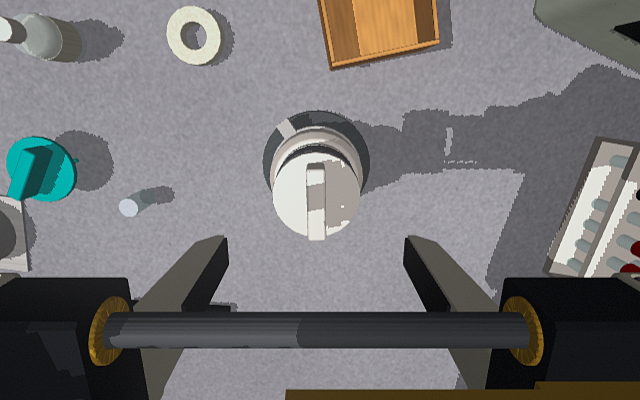

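View pics/end_s.png

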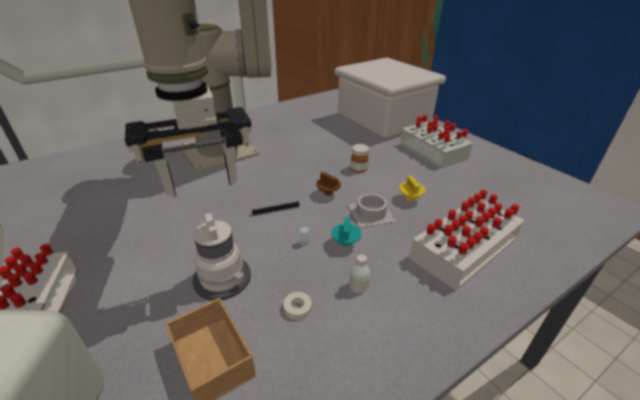

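```bash
python3 - <<'E'
from h import *
import pickle
p,W=pickle.load(open("w_e.pkl","rb")); C,ok=cloud(p,W); d=np.hypot(C[...,0]-X,C[...,1]-Y)
s=ok&(d<36)&(C[...,2]>154)&(C[...,2]<164); B=C[s]; r=cv2.minAreaRect(B[:,:2].astype(np.float32)); print(np.median(B[:,2]),r,s.sum())
order.job_done(); print(monitor.get_t())
E
```

```text
158.80347374813567 ((572.2232666015625, -214.42471313476562), (13.96303653717041, 55.83892822265625), 78.97718048095703) 1361
the job is handed in; nothing more can be done
the job is handed in; nothing more can be done
```

The jar is closed: the white lid is screwed fully home on it, I've let go, and the job was handed in at about 32.5 s.

**Sequence:** I took the lid off the drying ring by its bar and set it on the ribs with about 7 N or less. I turned it back about 31° until it dropped 10 mm into the gaps. Then I turned it forwards about 69°, following it down about 5 mm to a firm stop.

**Last checks:**
- **Height:** the lid's origin is at about 126.5 mm by the camera and 126 mm by the arm, against 126 mm for fully home.
- **Position:** the lid is level, and within 0.1 mm of the neck axis as the camera measures both.
- **After release:** the bar stayed at −11°, the angle at which I let go, so the lid did not turn back. The gripper is clear of everything.
- **Forces:** lid-to-jar readings between steps stayed at about 7 N.
- **Other items:** nothing else looks moved in the final pictures I viewed.

**What disagreed:**
- **Stop torque:** my last 3° step at the home stop overshot. The torque peaked at about 0.67 N m, above the 0.3 N m advised, and I backed off straight away to about 0.3.
- **Running torque:** the small torque while turning read with the opposite sign to what I expected. The torque at the stops had the expected sign.

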